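# Hang the egg-things caddy on the pegboard rail

### The job

Pick up the white caddy by its upright grip plate, lift its back lip over the steel rail of the pegboard and lower it so that the lip catches behind the rail. Feel along the rail until the key under the lip drops into the rail's notch, and leave the caddy hanging level and fully down in the notch. Be gentle: never bear on the board or its rails with more than 25 N, let the caddy down rather than dropping it, and leave the egg cooker, glass and jar where they stand.

Things in the scene. Friction and masses are not known exactly. Their poses are not given: they have to be found in the camera images.
- caddy_center (a point): Middle of the caddy, 60 mm above its underside. The caddy is a plain white open plastic bin, 0.2 to 0.4 kg: 90 mm deep (its x), 110 mm wide (its y), walls 70 mm high and 4 mm thick. x points to its back, where the lip is; z up.
- caddy_grip (a point): Where to hold the caddy: on the upright grip plate, 102 mm above the caddy's underside, 18 mm below the plate's top, 32 mm above the bin's rim. The plate stands in the middle of the bin, 12 mm thick (along x), 60 mm wide (along y). Same axes as the caddy.
- caddy_lip (a point): Middle of the underside of the web at the caddy's back, 66 mm above its underside, 49 mm behind its middle. Web and lip span a slot 8 mm deep, from the bin's back face (4 mm before this point) to the lip (4 mm behind it). Fully home, this point is level with the rail's top; with the key riding on the rail it is 8 mm higher. Same axes as the caddy.
- caddy_tip (a point): Middle of the lip's lower edge. The lip is a plate 4 mm thick and 110 mm wide that hangs 20 mm below the web. Below caddy_lip a key, 8 mm wide along y, fills the slot between the bin and the lip and hangs 8 mm below the web. Same axes as the caddy.
- caddy: The whole caddy; origin at the centre of its underside.
- panel: White pegboard, 440 mm wide (its y), up to 212 mm above the table, fixed. Origin at table height under the middle of the front face; x points from the front into the board, y along it, z up. The caddy hangs with the same axes. A whisk and a spoon hang 178 mm either side of the middle. A lower bar, front at x = -16 mm, 140 to 160 mm up, keeps the hung caddy level.
- rail_line (a point): Point on the line of the rail's top edge before the board's middle, 200 mm above the table, 14 mm before the board. The steel rail is a strip 300 mm long (y), 4 mm thick, 12 mm gap behind it. Its top has one notch for the key, mid-length, 12 mm wide, 10 mm deep. The rail is clipped on up to 30 mm to either side of this point: that shift is not measured. Axes as the board.
- egg_cooker: Egg cooker with clear dome, 156 mm across, 138 mm high; origin under its centre. Leave alone.
- glass_cup: Glass cup, 72 mm across, 85 mm high; origin under its centre. Leave alone.
- cork_jar: Glass jar with cork lid, 72 mm across, 98 mm high; origin under its centre. Leave alone.
Not all that is in view belongs to the job. Leave any green or pink look-alike of the caddy alone.

How it is judged:
By the outcome, as a careful person would: the job done as asked, in the order asked, and still so for the second after the job is handed in, with the robot touching nothing.
It also fails if it takes over 72 s, if anything falls off the work surface, if the arm or the gripper's body presses on something with over 40 N, if the wrist force passes 120 N, or if a joint passes its speed limit or range.

### The arm

A 6-joint arm with a two-finger parallel gripper is mounted at the origin on the work surface. World frame = base frame: x ahead of the robot, y to its left, z up, the work surface at z = 0. Lengths are in mm, angles in rad, forces in N, time in s.
With the tool pointing down it reaches from about 275 to 825 mm from the base axis. Payload 4.9 kg.
Tool frame: the origin (TCP) lies at the very end of the fingers, on their centre line; the grasp point (between the pads) lies 19 mm behind it; z points along the fingers, y is the line along which they close (so a half turn about z gives the same grasp; the last joint's range is limited). The gripper opens to 85 mm and grips with 20 to 120 N. Pads are 22 mm wide; open, the fingers measure 114 mm over their backs; the gripper's body (76 mm by 85 mm) begins 54 mm behind the grasp point. The pads swing forward as they close: fully open they stand 13 mm farther back than shut.
Start: joints at [-1.378, 0.326, -0.193, 1.052, 0, 1.437], TCP at [176.57, -520.905, 231.281] pointing down, gripper open.
Joint ranges: [-2.65, 2.65], [-0.97, 1.79], [-1.3, 1.35], [-1.93, 2.1], [-1.47, 1.37], [-3.14, 3.14]. Speed limits (rad/s): [2.57, 2.57, 3.14, 3.14, 3.14, 3.14].

### API

Orientations are given as [roll, pitch, yaw] about the fixed x, y, z axes, in that order (R = Rz(yaw) Ry(pitch) Rx(roll)).
In Python, from bench import bot, solve_ik, imaging gives the robot as it stands. Calls block until the motion is done:
- bot.move_ptp(position, orientation): joint-space move of the TCP to a pose.
- bot.movel(position, rot=None, max_speed=150, threshold=None): straight line of the TCP; rot=None keeps the orientation; max_speed is the mean speed in mm/s. With threshold (N) it stops when the force on the tool has changed by that much, and returns True; else False.
- bot.move_j(angles): joint-space move.
- bot.grip(opening, effort=None): opening from 0.0 (shut) to 1.0 (fully open); effort is the grip in N (None keeps the last); returns when the fingers have stopped.
- bot.dwell(seconds).
- solve_ik(position, orientation): joint angles nearest the present ones, or None.
- bot.get_state(): the state.
- imaging.capture(name): name is "scene" or "top"; returns the picture (400x640x3 uint8, blue, green, red); there is no depth.
- imaging.camera_model(name): a dict with "K" (3x3 intrinsics, pixels), "k1" (the pictures are not rectified: a ray, as slopes to the right and down, at radius r is drawn at 1 + k1 r^2 times it, then the intrinsics apply), "position" and "rotation" of the camera in the world. Camera axes: x right, y up, looking along -z (the intrinsics and any distortion apply to the point x, -y, -z); pixel columns grow to the right and rows downward; lengths in mm; the calibration is good to about 2 mm. A picture is of the moment at which its call begins. camera_model takes no time and is no camera call.
A pose or a line that the arm cannot do raises bot.IKError and nothing moves.
- bot.sign_off(): hands the job in; it is judged then, once.
The state is a dict: "t": time; "qpos": joint angles; "joint_velocities": joint speeds; "effort": joint torques, N m; "tcp_pos": TCP position; "orientation": TCP orientation; "contact_force": force on the tool from outside, world axes, zero at the start; "wrist_torque": the same for the moment, N m; "opening": opening from 0.0 (shut) to 1.0 (fully open); "gripper_force": force on a finger pad.
Only numpy, scipy, OpenCV 4.12 (cv2) and the standard library are available. Lean on these libraries where they do the work, as an engineer would, in place of code of your own. Each camera call takes 0.05 s, during which the arm holds its last target. There are 200 camera calls.

## Working session

There is one attempt and no reset: what is moved stays moved. The work goes in short steps, each a Python script; the robot and the scene stay as the last script left them, time stands still between calls to the robot, and variables do not carry over. Pictures are saved under pics/ and viewed, at most 10 in all, crops included, and the job is handed in when it is done.

```bash
mkdir -p pics; ls; cat > h.py <<'E'
import numpy as np, cv2
from bench import bot, solve_ik, imaging
def ray(cam,u,v):
    m=imaging.camera_model(cam);K=np.array(m["K"],float)
    d=np.array([(u-K[0,2])/K[0,0],(v-K[1,2])/K[1,1]]);p=d.copy()
    for _ in range(20): p=d/(1+m["k1"]*(p@p))
    R=np.array(m["rotation"],float)
    return np.array(m["position"],float),R@np.array([p[0],-p[1],-1.])
def onz(cam,u,v,z):
    o,d=ray(cam,u,v);return o+d*(z-o[2])/d[2]
def proj(cam,P):
    m=imaging.camera_model(cam);K=np.array(m["K"],float);R=np.array(m["rotation"],float)
    q=R.T@(np.array(P,float)-np.array(m["position"]));x=np.array([q[0],-q[1]])/-q[2]
    x=x*(1+m["k1"]*(x@x));return K[:2,:2]@x+K[:2,2]
E
python3 - <<'E'
from h import *
for n in("scene","top"):
    cv2.imwrite(f"pics/{n}0.png",imaging.capture(n));print(imaging.camera_model(n))
print(bot.get_state())
E
```

```text
pics
{'K': array([[372.66312328,   0.        , 314.99345139],
       [  0.        , 372.66312328, 197.66932689],
       [  0.        ,   0.        ,   1.        ]]), 'k1': -0.08853376040561829, 'position': array([815.01980486, 471.84690971, 927.80209379]), 'rotation': array([0.61940916, 0.00314708, 2.69406795])}
{'K': array([[444.42024288,   0.        , 320.73385674],
       [  0.        , 444.42024288, 195.17728488],
       [  0.        ,   0.        ,   1.        ]]), 'k1': 0.03725184158695179, 'position': array([ 455.60457112,  -50.78847212, 1385.57596792]), 'rotation': array([ 0.094841  ,  0.02182871, -1.57714699])}
{'t': 0.1, 'qpos': array([-1.37816699e+00,  3.26862661e-01, -1.93465324e-01,  1.05202024e+00,
        9.45629076e-06,  1.43658952e+00]), 'joint_velocities': array([ 0.00024166, -0.00392989,  0.00260734, -0.00121917,  0.00066264,
       -0.00074019]), 'effort': array([ 6.08192586e-04, -4.44240367e+01,  2.63038391e+01,  7.89952377e-03,
       -1.21526764e-04,  7.80373568e-06]), 'tcp_pos': array([ 176.48650547, -520.3680035 ,  230.59106182]), 'orientation': array([-3.14005597e+00, -2.17022328e-04,  3.26835971e-01]), 'contact_force': array([ 0.11505693, -0.89441811, -0.9378998 ]), 'wrist_torque': array([ 0.04538958, -0.00119331, -0.00965547]), 'gripper_force': 0.0, 'opening': 1.0031615800859837}
```

```bash
sed -i 's/^from bench.*/&\nfrom scipy.spatial.transform import Rotation as Ro/; s/np.array(m\["rotation"\],float)/Ro.from_euler("xyz",m["rotation"]).as_matrix()/' h.py
python3 -c "
from h import *
print(proj('top',[500,0,0]),proj('scene',[500,0,0]))"
```

```text
[314.05053756 223.24492708] [343.47670524 225.60548902]
```

View pics/top0.png

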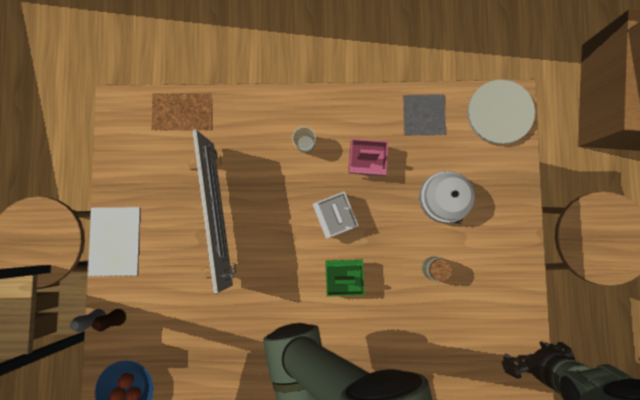

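View pics/scene0.png

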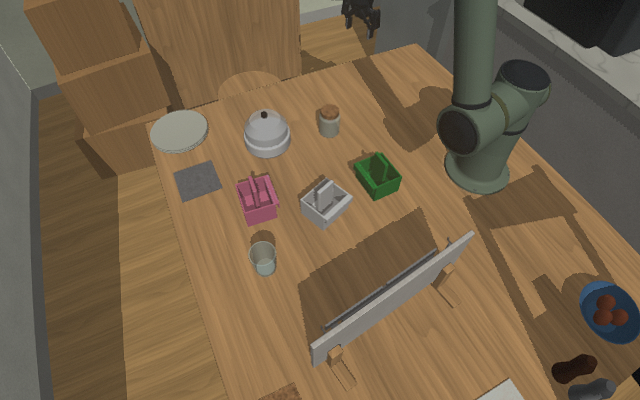

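The top view shows three caddy-shaped things: white at (336,215), pink at (369,157) and green at (345,277). Only the white one fits the description, and the other two are look-alikes. The board runs from (195,132) to (232,290). I'll confirm with an enlarged crop.

```bash
python3 - <<'E'
from h import *
t=cv2.imread("pics/top0.png");s=cv2.imread("pics/scene0.png")
a=cv2.resize(t[185:245,306:366],(400,400),interpolation=cv2.INTER_CUBIC)
b=cv2.resize(s[170:230,295:355],(400,400),interpolation=cv2.INTER_CUBIC)
cv2.imwrite("pics/c1.png",np.hstack([a,b]))
a=cv2.resize(t[125:300,170:260],(308,600),interpolation=cv2.INTER_CUBIC)
b=cv2.resize(s[225:365,300:480],(492,383),interpolation=cv2.INTER_CUBIC)
c=np.zeros((600,800,3),np.uint8);c[:,:308]=a;c[:383,308:]=b
cv2.imwrite("pics/c2.png",c)
E
```

```text
(no output)
```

View pics/c1.png

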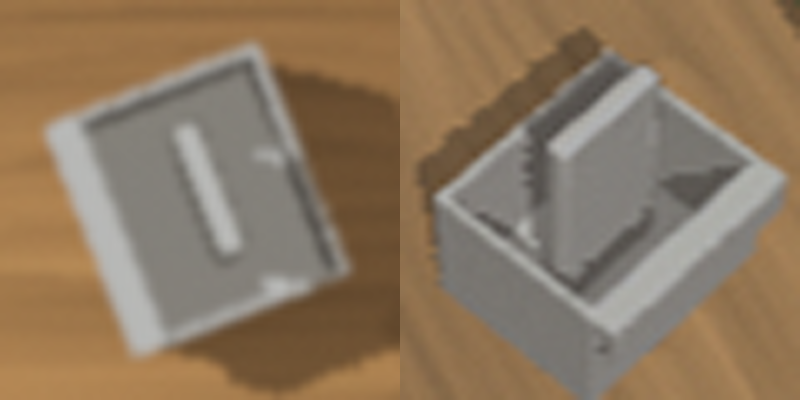

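View pics/c2.png

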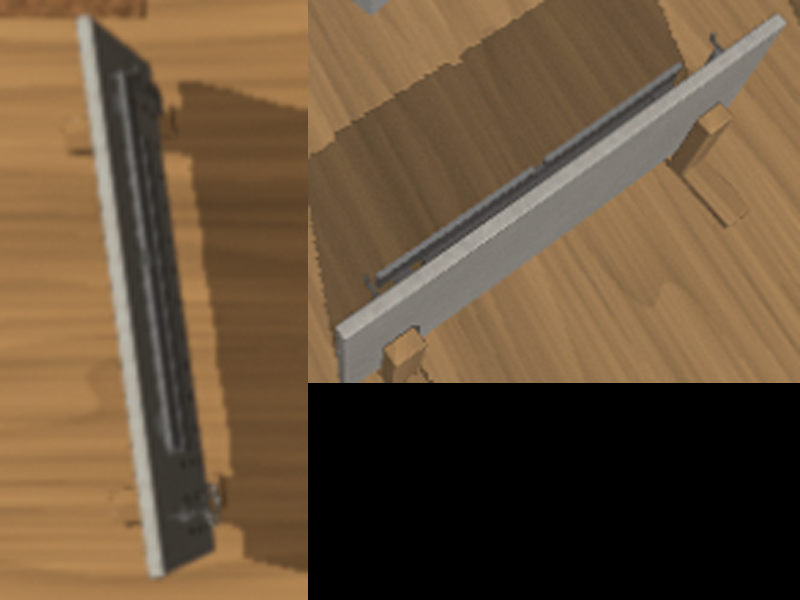

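The crops confirm the white bin as the caddy, with its lip on the left side, toward the board. Its plate top runs from about (333.9,204) to (340.4,222.5) in the top view. The rail's dark notch shows at about scene (385,285). Next I'll compute poses.

```bash
python3 - <<'E'
from h import *
np.set_printoptions(precision=1,suppress=True)
T=lambda x,y:(306-.5+(x+.5)*.15,185-.5+(y+.5)*.15)
a,b=T(186,127),T(229,250)
A,B=onz("top",*a,120),onz("top",*b,120);print("plate",A,B,(A+B)/2,np.linalg.norm(A-B))
S=lambda x,y:(295-.5+(x+.5)*.15,170-.5+(y+.5)*.15)
A2=onz("scene",*S(557,147),120);B2=onz("scene",*S(649,72),120);print("plate scene",A2,B2,(A2+B2)/2)
c=[onz("top",*T(*p),70) for p in((47,128),(135,355),(350,270),(260,45))]
print("rim",np.array(c),np.mean(c,0)); 
# x-axis yaw from web edge
for p,q in((c[0],c[1]),(c[3],c[2]),(B,A)):
    d=(q-p)[:2]; print("along-y dir deg",np.degrees(np.arctan2(d[1],d[0])))
t2=lambda x,y:(170-.5+(x+.5)*90/308,125-.5+(y+.5)*175/600)
s2=lambda x,y:(300-.5+(x-308+.5)*180/492,225-.5+(y+.5)*140/383)
for cam,f,ps in(("top",t2,[(122,72),(178,452)]),("scene",s2,[(377,278),(682,66),(540,163)])):
    q=np.array([onz(cam,*f(*p),200) for p in ps]);d=q[1]-q[0]
    print(cam,"rail",q,q[:2].mean(0),np.linalg.norm(d),np.degrees(np.arctan2(d[1],d[0])))
q=np.array([onz("top",*t2(*p),212) for p in((80,18),(152,577),(160,573),(92,15))]);print("board top",q, [np.degrees(np.arctan2(*(q[i]-q[j])[[1,0]])) for i,j in((1,0),(2,3))])
q=np.array([onz("scene",*s2(*p),212) for p in((338,326),(778,14),(786,22),(343,335))]);print("board scene",q,[np.degrees(np.arctan2(*(q[i]-q[j])[[1,0]])) for i,j in((1,0),(2,3))])
for n,u,v,z in(("egg",447,196,60),("glass",304,139,85),("jar",438,269,98)):print(n,onz("top",u,v,z))
E
```

```text
plate [551.7 -60.1 120. ] [499. -78. 120.] [525.3 -69.1 120. ] 55.64643620078767
plate scene [406.    7.5 120. ] [351.3  -9.  120. ] [378.6  -0.8 120. ]
rim [[ 555.5    1.4   70. ]
 [ 454.6  -37.1   70. ]
 [ 491.5 -132.4   70. ]
 [ 591.9  -93.8   70. ]] [523.4 -65.5  70. ]
along-y dir deg -159.13434813819248
along-y dir deg -158.96675354043222
along-y dir deg 18.6971181549636
top rail [[706.4 287.2 200. ]
 [407.5 238.2 200. ]] [556.9 262.7 200. ] 302.86998020531917 -170.691143286797
scene rail [[707.9 287.9 200. ]
 [411.1 244.4 200. ]
 [558.1 264.2 200. ]] [559.5 266.2 200. ] 299.92618784688597 -171.6482877588387
board top [[747.2 317.6 212. ]
 [314.2 253.4 212. ]
 [317.2 247.4 212. ]
 [749.5 308.2 212. ]] [np.float64(-171.56857277667402), np.float64(-171.9968983194065)]
board scene [[748.3 308.9 212. ]
 [316.6 244.5 212. ]
 [315.5 253.6 212. ]
 [747.8 315.8 212. ]] [np.float64(-171.51441625503162), np.float64(-171.80403017485222)]
egg [ 576.3 -397.6   60. ]
glass [747.9  25.6  85. ]
jar [ 364.9 -355.2   98. ]
```

```bash
python3 - <<'E'
from h import *
np.set_printoptions(precision=2,suppress=True)
S=lambda x,y:(295-.5+(x+.5)*.15,170-.5+(y+.5)*.15)
A2=onz("scene",*S(157,147),120);B2=onz("scene",*S(249,72),120);c2=(A2+B2)/2;print("plate scene",A2,B2,c2)
c=(c2[:2]+[525.3,-69.1])/2;print(c)
if np.linalg.norm(c2[:2]-[525.3,-69.1])>8: raise SystemExit
y=np.radians(20.5)
bot.move_ptp([*c,200],[np.pi,0,y])
bot.grip(0.6,40)
bot.movel([*c,84],max_speed=100,threshold=8)
print(bot.get_state()["tcp_pos"],bot.get_state()["contact_force"],bot.get_state()["t"])
cv2.imwrite("pics/g.png",np.hstack([cv2.resize(imaging.capture(n)[y:y+120,x:x+120],(400,400)) for n,x,y in(("top",276,155),("scene",265,130))]))
E
```

```text
plate scene [551.82 -62.87 120.  ] [500.76 -80.97 120.  ] [526.29 -71.92 120.  ]
[525.79 -70.51]
[526.32 -70.63  84.59] [ 0.6  -0.55  0.34] 3.8917
```

View pics/g.png

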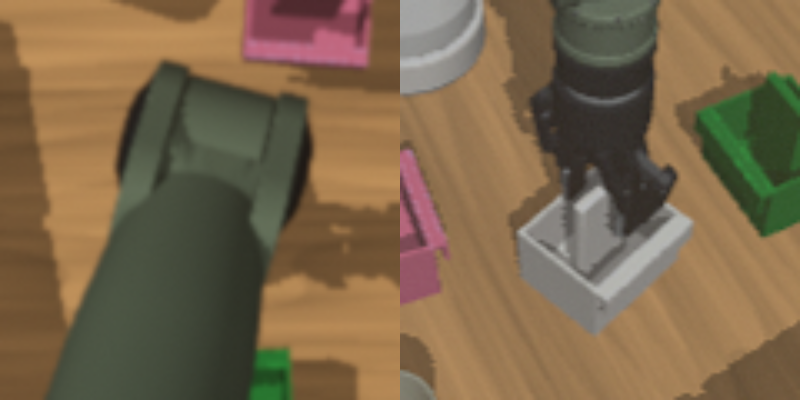

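The fingers straddle the plate at scene crop (590,225). I'll grip, lift, check for slip, and move in front of the rail.

```bash
cat >> h.py <<'E'
yb=np.radians(8.3); n=np.array([-np.sin(yb),np.cos(yb)]); e=np.array([-np.cos(yb),-np.sin(yb)]) # panel x, y
N=np.array([558.,265.])
def pos(dx,dy,z): return [*(N+(dx-49)*n+dy*e),z]   # TCP for lip at N + dx,dy (panel)
def st():
    s=bot.get_state();p=s["tcp_pos"][:2]-N;return dict(t=round(s["t"],2),dx=round(p@n+49,2),dy=round(p@e,2),z=round(s["tcp_pos"][2],2),f=np.round(s["contact_force"],2),op=round(s["opening"],3),gf=round(s["gripper_force"],1),tq=np.round(s["wrist_torque"],2))
E
python3 - <<'E'
from h import *
bot.grip(0.0,50);print(st())
p=bot.get_state()["tcp_pos"]
bot.movel([p[0],p[1],251],max_speed=120);print(st())
bot.movel(pos(-40,-9,251),[np.pi,0,yb],max_speed=120);bot.dwell(.3);print(st(),bot.get_state()["orientation"])
cv2.imwrite("pics/h.png",np.hstack([cv2.resize(imaging.capture(m)[y:y+140,x:x+140],(400,400)) for m,x,y in(("top",180,130),("scene",300,200))]))
E
```

```text
{'t': 4.42, 'dx': np.float64(-278.34), 'dy': np.float64(80.02), 'z': np.float64(84.29), 'f': array([-0.93,  0.86,  2.74]), 'op': 0.134, 'gf': 50.1, 'tq': array([0.08, 0.02, 0.06])}
{'t': 5.97, 'dx': np.float64(-278.16), 'dy': np.float64(80.48), 'z': np.float64(250.2), 'f': array([ 0.38,  0.47, -2.15]), 'op': 0.133, 'gf': 49.4, 'tq': array([-0.01, -0.02, -0.02])}Traceback (most recent call last):
  File "<stdin>", line 5, in <module>
bench.IKError: the arm cannot follow that straight line within its joint ranges
```

```bash
python3 - <<'E'
from h import *
np.set_printoptions(precision=2,suppress=True)
print(bot.get_state()["qpos"])
for d in(-40,-10,0):
  for z in(251,218):
    for y in (yb,yb-np.pi): print(d,z,solve_ik(pos(d,-9,z),[np.pi,0,y]))
E
```

```text
[-0.27  0.28 -0.21  1.08 -0.    2.51]
-40 251 [ 0.18  0.42 -0.    1.15  0.   -3.11]
-40 251 [ 0.18  0.42 -0.    1.15  0.    0.03]
-40 218 [ 0.18  0.44 -0.06  1.07  0.   -3.11]
-40 218 [ 0.18  0.44 -0.06  1.07  0.    0.03]
-10 251 [ 0.23  0.43  0.02  1.15  0.   -3.06]
-10 251 [0.23 0.43 0.02 1.15 0.   0.08]
-10 218 [ 0.23  0.45 -0.04  1.08  0.   -3.06]
-10 218 [ 0.23  0.45 -0.04  1.08  0.    0.08]
0 251 [ 0.24  0.44  0.02  1.16  0.   -3.04]
0 251 [0.24 0.44 0.02 1.16 0.   0.1 ]
0 218 [ 0.24  0.45 -0.04  1.08  0.   -3.04]
0 218 [ 0.24  0.45 -0.04  1.08  0.    0.1 ]
```

Joint 6 would run past its range on that line. I'll spin it the other way in free air, at about 167 mm underside height, and then approach.

```bash
python3 - <<'E'
from h import *
q=bot.get_state()["qpos"].copy();q[5]=-3.0
bot.move_j(list(q));print(st())
bot.move_ptp(pos(-40,-9,253),[np.pi,0,yb]);bot.dwell(.3);print(st(),bot.get_state()["orientation"],bot.get_state()["qpos"])
cv2.imwrite("pics/h.png",np.hstack([cv2.resize(imaging.capture(m)[y:y+140,x:x+140],(400,400)) for m,x,y in(("top",180,130),("scene",300,200))]))
E
```

```text
{'t': 10.5, 'dx': np.float64(-278.19), 'dy': np.float64(80.46), 'z': np.float64(250.21), 'f': array([ 0.03, -0.02, -2.76]), 'op': 0.132, 'gf': 49.2, 'tq': array([-0.07, -0.01,  0.  ])}
{'t': 11.8, 'dx': np.float64(-41.22), 'dy': np.float64(-9.04), 'z': np.float64(253.16), 'f': array([ 0.43, -0.49, -2.44]), 'op': 0.133, 'gf': 49.3, 'tq': array([ 0.05,  0.03, -0.05])} [ 3.14147951e+00 -1.85118789e-04  1.42872779e-01] [ 1.74641688e-01  4.19831018e-01  2.96349056e-03  1.15374737e+00
 -1.18967314e-04 -3.10982374e+00]
```

View pics/h.png

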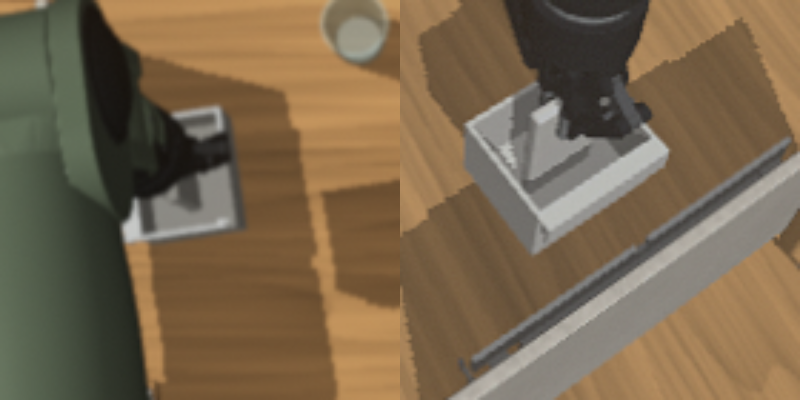

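The scene crop shows the lip edge running from (548,232) to (667,152). It is parallel to the rail, level, and clear of it. Next I'll touch the rail's front gently to fix the standoff.

```bash
python3 - <<'E'
from h import *
bot.movel(pos(-10,-9,251),max_speed=60);bot.dwell(.2);print(st())
print(bot.movel(pos(9,-9,251),max_speed=12,threshold=4));s=st();print(s)
bot.movel(pos(s["dx"]-4,-9,251),max_speed=40);bot.dwell(.2);print(st())
E
```

```text
{'t': 12.75, 'dx': np.float64(-10.28), 'dy': np.float64(-9.04), 'z': np.float64(251.01), 'f': array([-0.16, -0.6 , -2.24]), 'op': 0.132, 'gf': 49.3, 'tq': array([ 0.  , -0.03,  0.02])}
True
{'t': 13.84, 'dx': np.float64(2.94), 'dy': np.float64(-8.44), 'z': np.float64(250.21), 'f': array([-0.17, -0.16, -1.75]), 'op': 0.135, 'gf': 49.3, 'tq': array([-0.09, -0.04,  0.04])}
{'t': 14.3, 'dx': np.float64(-1.07), 'dy': np.float64(-8.85), 'z': np.float64(250.71), 'f': array([-0.23,  0.06, -2.02]), 'op': 0.133, 'gf': 49.3, 'tq': array([ 0.04,  0.01, -0.01])}
```

```bash
python3 - <<'E'
from h import *
print(bot.movel(pos(7,-9,251),max_speed=6,threshold=4));s=st();print(s)
bot.dwell(.1);print(st())
bot.movel(pos(s["dx"]-2.1,-9,251),max_speed=20);bot.dwell(.2);print(st())
E
```

```text
True
{'t': 15.18, 'dx': np.float64(3.05), 'dy': np.float64(-8.41), 'z': np.float64(250.24), 'f': array([ 0.16, -0.53, -1.84]), 'op': 0.135, 'gf': 49.3, 'tq': array([-0.04,  0.01,  0.03])}
{'t': 15.28, 'dx': np.float64(3.04), 'dy': np.float64(-7.84), 'z': np.float64(249.38), 'f': array([ 0.14, -1.38, -2.7 ]), 'op': 0.131, 'gf': 49.3, 'tq': array([ 0.02,  0.01, -0.01])}
{'t': 15.76, 'dx': np.float64(0.95), 'dy': np.float64(-8.96), 'z': np.float64(250.88), 'f': array([ 0.2 , -0.35, -2.64]), 'op': 0.134, 'gf': 49.3, 'tq': array([ 0.04, -0.07, -0.05])}
```

Contact repeats at dx = 3.0, so the slot is centred at dx ≈ 1.0. Now I'll lower until the key rides on the rail.

```bash
python3 - <<'E'
from h import *
print(bot.movel(pos(1,-9,230),max_speed=30,threshold=5),st())
bot.dwell(.1)
print(bot.movel(pos(1,-9,222),max_speed=8,threshold=3),st());bot.dwell(.15);print(st())
E
```

```text
False {'t': 16.61, 'dx': np.float64(1.01), 'dy': np.float64(-9.1), 'z': np.float64(230.13), 'f': array([-1.09, -0.23, -2.15]), 'op': 0.13, 'gf': 49.3, 'tq': array([-0.02, -0.04,  0.  ])}
True {'t': 17.29, 'dx': np.float64(0.89), 'dy': np.float64(-9.06), 'z': np.float64(226.24), 'f': array([ 0.42, -0.72,  4.87]), 'op': 0.13, 'gf': 50.3, 'tq': array([ 0.18,  0.04, -0.04])}
{'t': 17.44, 'dx': np.float64(0.88), 'dy': np.float64(-9.03), 'z': np.float64(226.19), 'f': array([ 0.58, -1.07,  5.75]), 'op': 0.137, 'gf': 50.4, 'tq': array([0.17, 0.05, 0.04])}
```

The key rides on the rail at z = 226.2, as predicted. I'll feel along toward +y.

```bash
python3 - <<'E'
from h import *
bot.movel(pos(1,-9,226.6),max_speed=20)
for dy in np.arange(-7.5,13,1.5):
    bot.movel(pos(1,dy,226.6),max_speed=15)
    h=bot.movel(pos(1,dy,223.6),max_speed=8,threshold=4);s=st();print(h,s["t"],s["dx"],s["dy"],s["z"],s["f"])
    if s["z"]<224.6: break
    bot.movel(pos(1,dy,226.6),max_speed=20)
E
```

```text
True 18.18 0.98 -7.79 226.23 [ 0.46 -0.3   3.42]
True 18.92 1.01 -6.24 226.13 [-0.36 -0.4   4.92]
True 19.68 1.02 -4.61 225.74 [-0.32 -1.25  3.31]
False 20.7 0.97 -2.99 223.52 [-0.96  0.45 -4.19]
```

The key dropped into the notch at dy ≈ -3. I'll centre it slightly and lower it fully.

```bash
python3 - <<'E'
from h import *
print(bot.movel(pos(1,-1.7,223.2),max_speed=8,threshold=4),st());bot.dwell(.1)
print(bot.movel(pos(1,-1.7,216),max_speed=8,threshold=4),st());bot.dwell(.15);print(st())
E
```

```text
False {'t': 21.02, 'dx': np.float64(1.0), 'dy': np.float64(-1.64), 'z': np.float64(223.22), 'f': array([ 0.05,  0.35, -3.77]), 'op': 0.134, 'gf': 49.3, 'tq': array([0.01, 0.01, 0.01])}
True {'t': 21.73, 'dx': np.float64(0.9), 'dy': np.float64(-1.62), 'z': np.float64(218.71), 'f': array([-0.98, -1.11,  5.3 ]), 'op': 0.135, 'gf': 50.3, 'tq': array([ 0.2 , -0.11,  0.  ])}
{'t': 21.88, 'dx': np.float64(0.88), 'dy': np.float64(-1.6), 'z': np.float64(218.68), 'f': array([-1.52,  0.26,  5.71]), 'op': 0.133, 'gf': 50.4, 'tq': array([ 0.26, -0.2 , -0.  ])}
```

```bash
python3 - <<'E'
from h import *
bot.movel(pos(.9,-1.6,218.6),max_speed=10)
print(bot.movel(pos(4,-1.6,218.6),max_speed=6,threshold=3),st())
s=st()
bot.grip(0.13,20);bot.dwell(.2);print(st())
cv2.imwrite("pics/i.png",np.hstack([cv2.resize(imaging.capture(m)[y:y+140,x:x+140],(400,400)) for m,x,y in(("top",180,130),("scene",300,200))]))
E
```

```text
True {'t': 22.48, 'dx': np.float64(1.01), 'dy': np.float64(-1.63), 'z': np.float64(219.01), 'f': array([-0.71, -0.75,  3.51]), 'op': 0.127, 'gf': 50.1, 'tq': array([ 0.07, -0.17, -0.  ])}
{'t': 22.9, 'dx': np.float64(0.99), 'dy': np.float64(-1.61), 'z': np.float64(218.97), 'f': array([-0.13, -1.07,  2.47]), 'op': 0.132, 'gf': 50.1, 'tq': array([ 0.18, -0.28, -0.03])}
```

View pics/i.png

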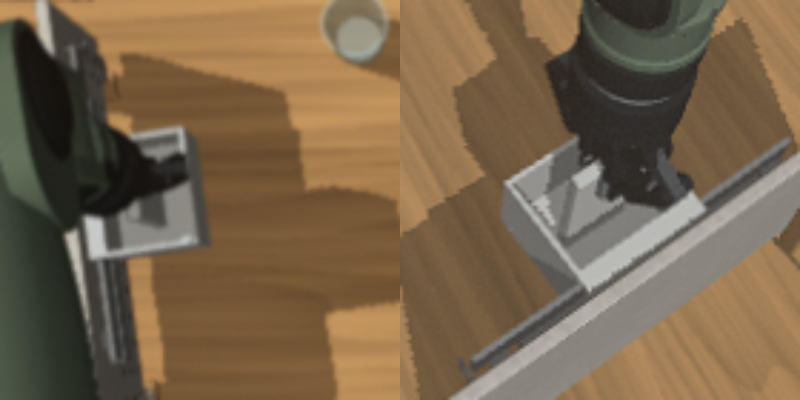

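The caddy is hooked on the rail and looks level. I'll shift it back against the rail front under light vertical load, then release slowly.

```bash
python3 - <<'E'
from h import *
bot.movel(pos(1,-1.6,218.9),max_speed=10);bot.dwell(.2);print(st())
print(bot.movel(pos(4.5,-1.6,218.9),max_speed=5,threshold=5),st());bot.dwell(.1);s=st();print(s)
bot.grip(0.16,20);print(st());bot.dwell(.2)
bot.grip(0.25,20);bot.dwell(.3);print(st())
cv2.imwrite("pics/j.png",np.hstack([cv2.resize(imaging.capture(m)[y:y+140,x:x+140],(400,400)) for m,x,y in(("top",180,130),("scene",300,200))]))
E
```

```text
{'t': 23.45, 'dx': np.float64(0.99), 'dy': np.float64(-1.64), 'z': np.float64(218.96), 'f': array([-0.55, -0.8 ,  4.16]), 'op': 0.131, 'gf': 50.2, 'tq': array([ 0.16, -0.25, -0.07])}
True {'t': 24.08, 'dx': np.float64(2.61), 'dy': np.float64(-1.68), 'z': np.float64(219.18), 'f': array([-0.85, -1.28,  2.82]), 'op': 0.129, 'gf': 50.1, 'tq': array([ 0.05, -0.17,  0.03])}
{'t': 24.18, 'dx': np.float64(2.6), 'dy': np.float64(-1.68), 'z': np.float64(219.18), 'f': array([-0.75, -1.56,  1.94]), 'op': 0.131, 'gf': 50.1, 'tq': array([ 0.1 , -0.11,  0.02])}
{'t': 24.4, 'dx': np.float64(2.55), 'dy': np.float64(-1.41), 'z': np.float64(218.7), 'f': array([-1.03, -0.15,  0.22]), 'op': 0.157, 'gf': 0.0, 'tq': array([ 0.01,  0.04, -0.02])}
{'t': 25.15, 'dx': np.float64(2.49), 'dy': np.float64(-1.95), 'z': np.float64(219.45), 'f': array([-0.26,  0.07,  0.52]), 'op': 0.254, 'gf': 0.0, 'tq': array([ 0.03,  0.03, -0.01])}
```

View pics/j.png

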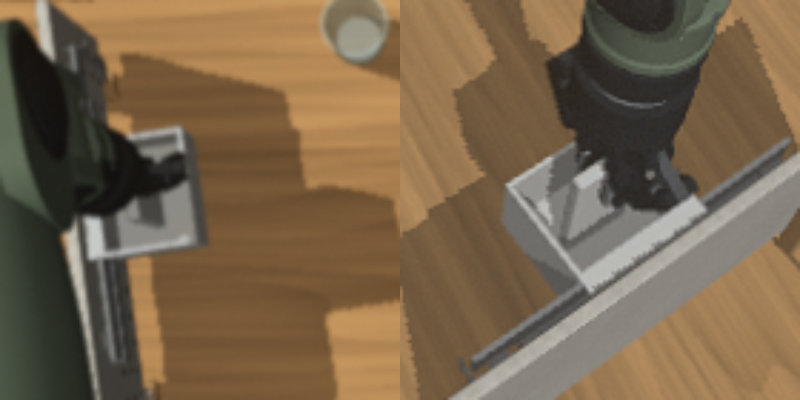

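The caddy stays put once released. I'll open further, withdraw straight up, and check levelness.

```bash
python3 - <<'E'
from h import *
bot.grip(0.5,20);bot.dwell(.1)
print(bot.movel(pos(2.5,-1.9,300),max_speed=60,threshold=4),st())
bot.move_ptp([430,-40,330],[np.pi,0,yb+.4]);bot.dwell(.3);print(st())
a,b=imaging.capture("top"),imaging.capture("scene")
cv2.imwrite("pics/top1.png",a);cv2.imwrite("pics/scene1.png",b)
A=cv2.resize(a[150:240,190:280],(400,400),interpolation=cv2.INTER_CUBIC);B=cv2.resize(b[230:320,325:415],(400,400),interpolation=cv2.INTER_CUBIC)
cv2.imwrite("pics/k.png",np.hstack([A,B]))
# expected corners when home level: centre = N' - 49n
L=N+1.*n-1.6*e
def W(x,y,z): return [*(L+(x-49)*n+y*e),134+z]
for nm,p in(("rimFL",W(-45,-55,70)),("rimFR",W(-45,55,70)),("plateL",W(0,-30,120)),("plateR",W(0,30,120)),("webL",W(57,-55,70)),("webR",W(57,55,70))):
    u=proj("top",p);v=proj("scene",p);print(nm,np.round((u-[190,150])*400/90),np.round((v-[325,230])*400/90+[400,0]))
E
```

```text
False {'t': 27.18, 'dx': np.float64(2.49), 'dy': np.float64(-1.69), 'z': np.float64(299.53), 'f': array([-0.18, -0.23,  0.19]), 'op': 0.5, 'gf': 0.0, 'tq': array([ 0.01, -0.  , -0.06])}
{'t': 31.9, 'dx': np.float64(-234.31), 'dy': np.float64(170.68), 'z': np.float64(329.98), 'f': array([ 0.21,  0.17, -0.13]), 'op': 0.498, 'gf': 0.0, 'tq': array([ 0.06, -0.01,  0.  ])}
rimFL [239. 106.] [451. 151.]
rimFR [263. 286.] [630.  38.]
plateL [151. 148.] [561. 150.]
plateR [164. 250.] [664.  82.]
webL [ 72. 132.] [583. 321.]
webR [ 95. 312.] [766. 194.]
```

View pics/k.png

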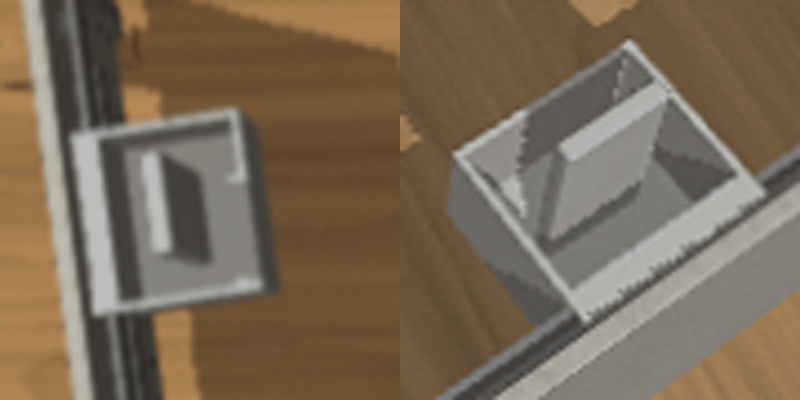

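The hung caddy's corners match the expected "level and home" projection to about 1 px in both views. For example, the front rim corner is seen at (455,152) against an expected (451,151), and the web corner at (766,192) against (766,194). The robot is clear, so I'm handing in.

```bash
python3 -c "
from h import *
print(bot.sign_off())"
```

```text
the job is handed in; nothing more can be done
None
```

The job is handed in at about 32 s: the white caddy hangs level with its key in the rail's notch, roughly 0.5 mm short of the computed full depth when last measured before release, and the arm is clear of everything.

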